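# Index the alternator bracket a quarter turn

### The arm

A 7-joint arm with a two-finger parallel gripper is mounted at the origin on the work surface. World frame = base frame: x ahead of the robot, y to its left, z up, the work surface at z = 0. Lengths are in m, angles in degrees, forces in N, time in s.
With the tool pointing down it reaches from about 0.425 to 1.025 m from the base axis. Payload 9.4 kg.
Tool frame: the origin (TCP) lies at the centre of the arm's flange, where the gripper is bolted on; the fingertips stand 173 mm ahead of it and the grasp point (between the pads) lies 155 mm ahead of it (tips_ahead is the distance from the TCP to the fingertips, in m); z points along the fingers, y is the line along which they close (so a half turn about z gives the same grasp; the last joint's range is limited). The gripper opens to 85 mm and grips with 20 to 120 N. Pads are 22 mm wide; open, the fingers measure 114 mm over their backs; the gripper's body (76 mm by 85 mm) begins 54 mm behind the grasp point. The pads swing forward as they close: fully open they stand 13 mm farther back than shut.
Start: joints at [-73.436, 34.337, -0.143, 91.639, 0.103, 54.024, -4.572], TCP at [0.259, 0.677, 0.405] pointing down, gripper open.
Joint ranges: [-147.43, 147.43], [-19.82, 112.94], [-74.19, 73.91], [6.32, 146.72], [-59.91, 239.91], [6.04, 106.73], [-150.56, 150.56]. Speed limits (degrees/s): [127.2, 127.2, 172.46, 172.46, 180, 180, 180].

### API

Orientations are given as [roll, pitch, yaw] about the fixed x, y, z axes, in that order (R = Rz(yaw) Ry(pitch) Rx(roll)).
In Python, from station import * gives the robot as it stands. The module is installed in compiled form; this text tells all that it offers.
- The arm moves only by the tool jog_arm, never from a script. Its argument "moves" is text: rows parted by semicolons, each of 7 numbers parted by spaces: the turn, a rotation vector about the tool's x, y, z in degrees, then the shift along the tool's x, y, z in m, then the gripper command: -1 is fully open, 1 is shut, values between are in proportion. In form: ax ay az tx ty tz grip; .... A call has 1 to 8 rows; each row shifts and turns the commanded pose from where the row before left it, along the tool's axes as they then stand; what a row does not reach is not made up. A row lasts 1/12 s, in which the tool goes at most 41.7 mm and 7.16 degrees, less where a joint would pass 70% of its speed; a pose out of reach is approached as far as the arm can. A call with a gripper value outside its range is refused whole. The fingers move at their own pace and stop on an object; "squeeze" is the grip in N (left out, the last holds). Time passes only in rows, so rows that do not move let the fingers close. It gives the time, the measured TCP pose, the force, the opening and the grip force at its end, in the units of the state.
- get_obs(): the state, without advancing time (a new reading comes with each control period).
- read_camera(name): name is "scene" or "top"; returns a dict with "pixels" (384x512x3 uint8, red, green, blue), "depth" (384x512 float32, m along the optical axis (not along the pixel's ray), 0 where there is no reading), "fx", "fy", "cx", "cy" (pixels), "T" (4x4, takes a point from camera to world coordinates). Camera axes: x right, y up, looking along -z (the intrinsics and any distortion apply to the point x, -y, -z); pixel columns grow to the right and rows downward; lengths in m; the calibration is good to about 2 mm. A picture is of the moment at which its call begins.
- sign_off(): hands the job in; it is judged then, once.
The state is a dict: "t": time; "joint_positions": joint angles; "dq": joint speeds; "effort": joint torques, N m; "tcp_pos": TCP position; "orientation": TCP orientation; "contact_force": force on the tool from outside, world axes, zero at the start; "torque": the same for the moment, N m; "grip_width": finger opening in m; "grip_force": force on a finger pad.
Only numpy, scipy, OpenCV 4.12 (cv2) and the standard library are available. Lean on these libraries where they do the work, as an engineer would, in place of code of your own. Each camera call takes 0.05 s, during which the arm holds its last target. There are 200 camera calls.

### The job

The alternator bracket bolted on the green indexing stand has to be turned to its next working position. Pull the stand's index plunger out by its knob until it clicks and stays out, swing the plate round until the bracket's thick pivot lug points at the plunger, then push the knob fully home so that the plunger locks the plate there. Leave the other things on the bench where they are.

Things in the scene. Friction and masses are not known exactly. Their poses are not given: they have to be found in the camera images.
- stand: Fixed green cast-iron indexing stand, bolted to the bench. Origin on the bench under the spindle axis; z up; its -y axis points from the spindle to the index plunger. Foot 200 x 200 mm, 14 mm high, with a tongue out to 145 mm under the plunger housing. It carries a round steel index plate, 190 mm across, 36 to 54 mm above the bench, which turns about the spindle.
- housing (a point): Top centre of the plunger housing, a green block on the stand, 36 mm wide (50 mm up to 41 mm height), 66 mm high, from 100 to 140 mm from the spindle axis along the stand's -y axis; this point is 120 mm from the axis. A small set screw stands 4 mm above it.
- plunger (a joint): The index plunger, a 12 mm rod sliding level along the stand's -y. 0 m = fully home, tip 12 mm deep in a plate notch, plate locked; 0.022 m = fully out (stop), tip 10 mm clear of the plate. A ball detent drives it to the nearer end of its travel and holds it there with 4 N; passing the middle (0.011) takes about 8 N. With no notch opposite it stops on the plate's rim at about 0.012.
- knob (a point): Centre of the outer end face of the plunger's round black knob, on the plunger's axis, 45 mm above the bench. Knob 40 mm across, 22 mm thick along the axis. Between knob and housing lies bare 12 mm rod: 36 mm of it when home, 58 mm when out. This point is 198 mm from the spindle axis along the stand's -y when home, 220 mm when out.
- turntable (a joint): Turn of the index plate and bracket about the spindle, rad, anticlockwise seen from above. 0 = the start, locked, the thick lug along the stand's -x; 1.571 = the lug at the plunger (stand's -y). Turns either way without end, light friction (about 3 N at the lug), stays where left. Four 14 mm rim notches, 90 degrees apart; chamfers and round tip draw the plate in from up to 5 degrees off.
- lug (a point): Centre of the top end of the bracket's thick pivot lug, 90 mm above the bench, 82 mm from the spindle axis. The lug is an upright round boss, 26 mm across, 58 to 90 mm above the bench, joined to the bracket by a web 18 mm wide. Opposite it is a different ear: a flat slotted adjuster tab, 48 mm wide, 10 mm thick, reaching 90 mm from the axis.
- bracket (a point): Centre of the top of the alternator bracket, on the spindle axis, 90 mm above the bench. The bracket is a round aluminium casting 126 mm across, 54 to 90 mm above the bench, bolted to the plate and turning with it; the nut and stud on top rise to 106 mm.
- pulley: Bystander: dark steel V-belt pulley, 62 mm across, 28 mm high; origin at the centre of its underside.
- bearing: Bystander: ball bearing lying flat, 47 mm across, 14 mm high; origin at the centre of its underside.
- spanner: Bystander: steel spanner lying flat, 180 mm long along its x axis, 8 mm high; origin at the middle of its underside.
- hammer: Bystander: hammer with a wooden handle, lying, 280 mm long along its x axis (head at +x), 26 mm high; origin under its middle.
- screwdriver: Bystander: black-handled screwdriver, lying, 200 mm long along its x axis, 26 mm high; origin under its middle.
- solenoid: Bystander: starter solenoid standing upright, dark cylinder 52 mm across, 84 mm high with its studs; origin at the centre of its underside.
- tin: Bystander: open aluminium tin, 74 mm across, 75 mm high; origin at the centre of its underside.

How it is judged (in metres and radians):
On the way, in this order (a step that is already met when the one before it is completed fails the run):
1. the plunger is pulled out until it stays out (value of joint plunger above 0.019 m), for 0.2 s.
2. the plate is turned until the thick lug points at the plunger (within 12 mm at the lug) (y of lug in the frame of stand below -0.07 m and x of lug in the frame of stand between -0.012 and 0.012 m), for 0.1 s.
At the end, for the whole second after the job is handed in: The plunger is fully home (within 2 mm), the thick lug points at the plunger (within 3 mm sideways at the lug), the plate is at rest, and every bystander is within 30 mm of where it was (value of joint plunger below 0.002 m and y of lug in the frame of stand below -0.07 m and x of lug in the frame of stand between -0.003 and 0.003 m and velocity of joint turntable between -0.05 and 0.05 rad/s); the robot touches nothing.
It fails at once if a bystander on the bench is shoved more than 30 mm from its place (distance of any of pulley, bearing, spanner, hammer, screwdriver, solenoid, tin from where it was at the start of the episode above 0.03 m).
It also fails if it takes over 59 s, if anything falls off the work surface, if the arm or the gripper's body presses on something with over 40 N, if the wrist force passes 120 N, or if a joint passes its speed limit or range.

## Working session

There is one attempt and no reset: what is moved stays moved. The work goes in short steps, Python scripts to look and compute and a tool call to move; the robot and the scene stay as the last step left them, time stands still between calls to the robot, and variables do not carry over. Pictures are saved under pics/ and viewed, at most 10 in all, crops included, and the job is handed in when it is done.

Besides the shell and the picture viewer there is one more tool, called after "Request:" in YAML: its name, and indented under it one key for each argument. jog_arm: Moves the arm, as the interface text tells. Its arguments: {"type":"object","properties":{"moves":{"type":"string"},"squeeze":{"type":"number"}},"required":["moves"]}

```bash
mkdir -p pics
python3 - <<'E'
from station import *
import cv2,numpy as np
for n in ("scene","top"):
    c=read_camera(n); cv2.imwrite(f"pics/{n}0.png",c["pixels"][:,:,::-1]); np.savez(f"{n}0.npz",**c)
    print(n,c["fx"],c["cx"],c["cy"],np.round(c["T"],3).tolist(), [k for k in c])
print(get_obs())
E
```

```text
scene 372.2425511720135 257.42486993069076 191.30302545593793 [[-0.763, -0.454, 0.461, 1.117], [0.646, -0.558, 0.521, 0.631], [0.021, 0.695, 0.719, 0.97], [0.0, 0.0, 0.0, 1.0]] ['pixels', 'depth', 'fx', 'fy', 'cx', 'cy', 'T']
top 466.27470254252796 255.29084626333622 191.15717677327945 [[-0.016, 0.99, -0.142, 0.373], [-1.0, -0.014, 0.009, 0.013], [0.007, 0.142, 0.99, 1.334], [0.0, 0.0, 0.0, 1.0]] ['pixels', 'depth', 'fx', 'fy', 'cx', 'cy', 'T']
{'t': 0.1, 'joint_positions': array([-73.43601276,  34.38033516,  -0.14448188,  91.67565137,
         0.10335253,  54.02375906,  -4.57267436]), 'dq': array([-0.03486868,  0.0144588 ,  0.12456978, -0.10777587,  0.07381449,
       -0.02231425,  0.03254725]), 'effort': array([ 4.75854744e-03, -7.77991319e+01,  1.56981759e+00, -2.58622456e+01,
        1.26432758e-02,  5.50605037e-03,  1.17672860e-05]), 'tcp_pos': array([0.25926657, 0.67687058, 0.40390273]), 'orientation': array([-1.79920792e+02,  8.30935066e-03,  1.59043415e+02]), 'contact_force': array([ 0.09036838, -0.32975784, -0.59670578]), 'torque': array([-0.02321757,  0.04763223,  0.0049471 ]), 'grip_force': 0.0, 'grip_width': 0.08557643996103743}
```

View pics/scene0.png

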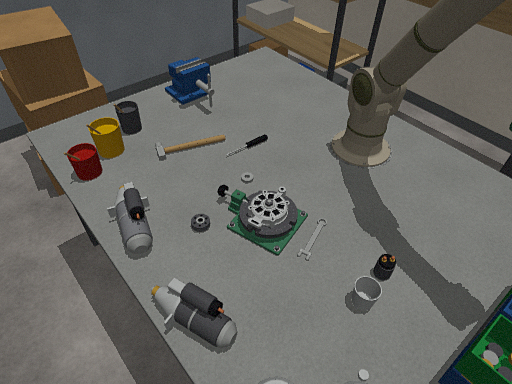

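View pics/top0.png

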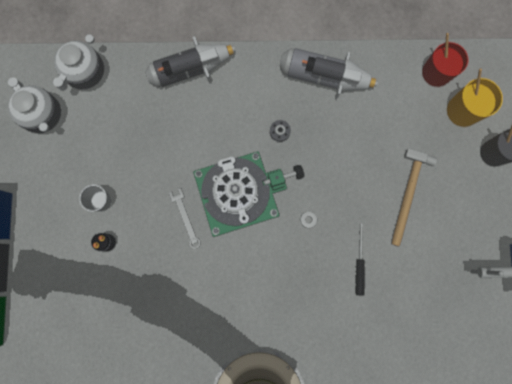

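Scene: the stand centre is at top (235,190), the knob at (299,172) and the thick lug at (244,217). The pulley (280,131) and bearing (309,220) are both about 110 mm or more from the knob. Next I'll measure these.

```bash
cat > h.py <<'E'
import numpy as np,cv2
def load(n): return dict(np.load(n))
def pts(c):
    v,u=np.mgrid[:384,:512]; d=c["depth"]
    P=np.stack([(u-c["cx"])/c["fx"]*d,-(v-c["cy"])/c["fy"]*d,-d,np.ones_like(d)],-1)
    return (P@c["T"].T)[...,:3]
E
python3 - <<'E'
from h import *
for n in ("top0","scene0"):
    c=load(n+".npz");P=pts(c);px=c["pixels"].astype(int);ok=c["depth"]>0
    hsv=cv2.cvtColor(c["pixels"],cv2.COLOR_RGB2HSV)
    near=ok&(abs(P[...,0]-.38)<.3)&(abs(P[...,1]-.03)<.35)
    g=near&(hsv[...,0]>45)&(hsv[...,0]<90)&(hsv[...,1]>90)
    foot=g&(P[...,2]<.025); hs=g&(P[...,2]>.05)
    print(n,"foot",foot.sum(),cv2.minAreaRect(P[foot][:,:2].astype(np.float32)),"housing",hs.sum(),np.median(P[hs],0))
    r=hs&(P[...,2]>.06); print(" htop",r.sum(),P[r].mean(0))
    if n=="top0":
        for nm,(u,v) in dict(knob=(299,172),lug=(244,217),nut=(235,188),pulley=(280,131),bearing=(309,220),sp=(194,242)).items():
            print(nm,np.round(P[v-3:v+4:3,u-3:u+4:3].reshape(-1,3),3).tolist())
        top=near&(P[...,2]>.08)&(P[...,2]<.1); print("bracket",cv2.minEnclosingCircle(P[top][:,:2].astype(np.float32)))
    h=np.median(P[hs],0)
    k=ok&(px.max(-1)<60)&(np.hypot(P[...,0]-h[0],P[...,1]-h[1])<.12)&(P[...,2]>.02)&(P[...,2]<.075)&(P[...,1]<h[1]-.02)
    print("knob",k.sum(),P[k].mean(0),P[k].min(0),P[k].max(0))
im=cv2.resize(load("top0.npz")["pixels"][120:250,180:330,::-1],None,fx=5,fy=4.6,interpolation=cv2.INTER_CUBIC);cv2.imwrite("pics/crop0.png",im)
E
```

```text
top0 foot 476 ((0.5633751749992371, 0.0372016578912735), (0.19176550209522247, 0.23318776488304138), 16.678560256958008) housing 116 [ 0.59110624 -0.05693901  0.06569315]
 htop 113 [ 0.59269125 -0.05753028  0.06569909]
knob [[0.615, -0.112, 0.068], [0.615, -0.121, 0.067], [0.616, -0.129, 0.066], [0.607, -0.112, 0.065], [0.608, -0.121, 0.062], [0.608, -0.13, 0.06], [0.602, -0.114, 0.047], [0.599, -0.121, 0.063], [0.6, -0.129, 0.06]]
lug [[0.491, 0.041, 0.082], [0.491, 0.033, 0.088], [0.373, 0.013, 1.334], [0.482, 0.041, 0.093], [0.483, 0.033, 0.087], [0.482, 0.025, 0.089], [0.474, 0.041, 0.095], [0.475, 0.033, 0.089], [0.475, 0.025, 0.087]]
nut [[0.568, 0.063, 0.102], [0.568, 0.055, 0.1], [0.569, 0.048, 0.091], [0.559, 0.063, 0.103], [0.559, 0.055, 0.105], [0.56, 0.048, 0.099], [0.552, 0.064, 0.101], [0.552, 0.056, 0.101], [0.551, 0.048, 0.103]]
pulley [[0.744, -0.065, 0.028], [0.745, -0.074, 0.025], [0.745, -0.082, 0.025], [0.736, -0.065, 0.026], [0.735, -0.073, 0.028], [0.735, -0.082, 0.029], [0.727, -0.065, 0.025], [0.725, -0.073, 0.032], [0.728, -0.082, 0.021]]
bearing [[0.488, -0
[... 251 characters left out ...]
, [0.429, 0.167, 0.009], [0.421, 0.185, 0.003], [0.421, 0.176, 0.007], [0.421, 0.168, 0.0], [0.413, 0.185, 0.005], [0.413, 0.177, -0.003], [0.413, 0.169, -0.004]]
bracket ((0.5572396516799927, 0.051071394234895706), 0.09264405071735382)
knob 80 [ 0.60984223 -0.11977735  0.06100049] [ 0.59183076 -0.12982177  0.04381022] [ 0.62655694 -0.10783078  0.06990466]
scene0 foot 839 ((0.4481932520866394, -0.04080808162689209), (0.5545626282691956, 0.2688511908054352), 38.20154571533203) housing 132 [ 0.59954353 -0.04946232  0.06437471]
 htop 106 [ 0.58106798 -0.03461467  0.07827768]
knob 82 [ 0.61905331 -0.11388442  0.05428316] [ 0.59430717 -0.12602907  0.03144242] [ 0.63499129 -0.1043819   0.06743548]
```

View pics/crop0.png

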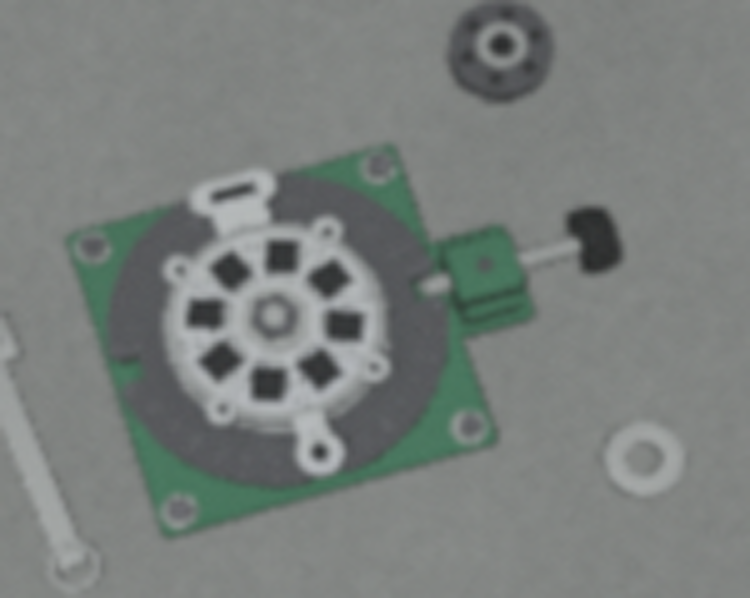

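The crop shows the slotted tab at crop (235,195), the thick lug at (320,450), the housing at (485,265) and the knob at (593,240). The knob, housing, lug and foot all agree on a stand axis of about (0.558, 0.0575), with -y pointing at -73.5°. The knob centre is therefore about (0.611, -0.122). First I'll turn the tool to yaw 106.5.

Request:
jog_arm:
  moves: "0 0 6.6 0 0 0 -1;0 0 6.6 0 0 0 -1;0 0 6.6 0 0 0 -1;0 0 6.6 0 0 0 -1;0 0 6.6 0 0 0 -1;0 0 6.6 0 0 0 -1;0 0 6.6 0 0 0 -1;0 0 6.3 0 0 0 -1"

```text
t: 0.77
tcp_pos: [0.2592, 0.6769, 0.4042]
orientation: [-180.0, 0.0, 106.2]
contact_force: [0.4, -0.0, -0.2]
grip_width: 0.0853
grip_force: 0.0
```

```bash
cat > d.py <<'E'
import sys,numpy as np
from station import *
from scipy.spatial.transform import Rotation as R
# target x y z yaw -> delta in tool axes, rotation vector
x,y,z,yaw=map(float,sys.argv[1:5]); o=get_obs()
A=R.from_euler("xyz",o["orientation"],degrees=True); B=R.from_euler("xyz",[180,0,yaw],degrees=True)
print("shift",np.round(A.inv().apply(np.array([x,y,z])-o["tcp_pos"]),4),"rot",np.round((A.inv()*B).as_rotvec(degrees=True),2))
print(o["t"],np.round(o["joint_positions"],1),o["tcp_pos"],o["orientation"],o["contact_force"],o["grip_width"])
E
python3 d.py .611 -.122 .35 106.5
```

```text
shift [-0.8654  0.1147  0.0548] rot [-0.03  0.04 -0.28]
0.7667 [-82.4  35.   14.6  92.3 -10.3  54.1 -48. ] [0.25917759 0.67694287 0.40419719] [-1.79972638e+02  4.17267862e-02  1.06220413e+02] [ 0.36373834 -0.03151891 -0.17476161] 0.08527476183127648
```

Request:
jog_arm:
  moves: "0 0 0 -.036 .0048 0 -1;0 0 0 -.036 .0048 0 -1;0 0 0 -.036 .0048 0 -1;0 0 0 -.036 .0048 0 -1;0 0 0 -.036 .0048 0 -1;0 0 0 -.036 .0048 0 -1;0 0 0 -.036 .0048 0 -1;0 0 0 -.036 .0048 0 -1"

```text
t: 1.43
tcp_pos: [0.3784, 0.4102, 0.4045]
orientation: [-180.0, 0.0, 106.6]
contact_force: [0.5, 0.5, 0.0]
grip_width: 0.0854
grip_force: 0.0
```

Request:
jog_arm:
  moves: "0 0 0 -.036 .0048 0 -1;0 0 0 -.036 .0048 0 -1;0 0 0 -.036 .0048 0 -1;0 0 0 -.036 .0048 0 -1;0 0 0 -.036 .0048 0 -1;0 0 0 -.036 .0048 0 -1;0 0 0 -.036 .0048 0 -1;0 0 0 -.036 .0048 0 -1"

```text
t: 2.1
tcp_pos: [0.4973, 0.1451, 0.4046]
orientation: [-180.0, -0.0, 106.6]
contact_force: [0.6, 0.1, -0.1]
grip_width: 0.0853
grip_force: 0.0
```

Request:
jog_arm:
  moves: "0 0 0 -.036 .0048 0 -1;0 0 0 -.036 .0048 0 -1;0 0 0 -.036 .0048 0 -1;0 0 0 -.036 .0048 0 -1;0 0 0 -.036 .0048 0 -1;0 0 0 -.036 .0048 0 -1;0 0 0 -.02 .0048 0 -1;0 0 0 0 0 0 -1"

```text
t: 2.77
tcp_pos: [0.5975, -0.0751, 0.4046]
orientation: [180.0, 0.2, 106.2]
contact_force: [0.8, 0.2, -0.7]
grip_width: 0.0851
grip_force: 0.0
```

```bash
python3 d.py .611 -.122 .201 106.5
```

```text
shift [-4.830e-02 -2.000e-04  2.038e-01] rot [ 0.02  0.16 -0.31]
2.7667 [-10.2  26.6  17.2 109.1 -10.4  45.8  28.8] [ 0.59753449 -0.07505253  0.40462713] [1.79976858e+02 1.64868046e-01 1.06190685e+02] [ 0.79703296  0.21322518 -0.70917706] 0.08512368268752397
```

Request:
jog_arm:
  moves: "0 0 0 -.024 0 0 -1;0 0 0 -.0243 0 0 -1;0 0 0 0 0 .035 -1;0 0 0 0 0 .035 -1;0 0 0 0 0 .035 -1;0 0 0 0 0 0 -1"

```text
t: 3.27
tcp_pos: [0.6081, -0.1149, 0.2938]
orientation: [-179.5, -0.2, 106.6]
contact_force: [-0.4, 1.4, -0.3]
grip_width: 0.0853
grip_force: 0.0
```

```bash
python3 - <<'E'
from station import *
import cv2,numpy as np
c=read_camera("scene")
cv2.imwrite("pics/s1.png",cv2.resize(c["pixels"][100:260,170:370,::-1],None,fx=3.7,fy=3.7,interpolation=cv2.INTER_CUBIC))
E
python3 d.py .611 -.122 .201 106.5
```

```text
shift [-0.0072  0.0006  0.0958] rot [-0.36 -0.17  0.07]
3.3167 [ -3.6  35.5  13.7 111.5 -13.9  35.   35.7] [ 0.6090086  -0.11537517  0.2968407 ] [-1.79640101e+02 -1.68352652e-01  1.06570670e+02] [-0.20008337 -1.01899762  0.77030993] 0.08528348372359344
```

View pics/s1.png

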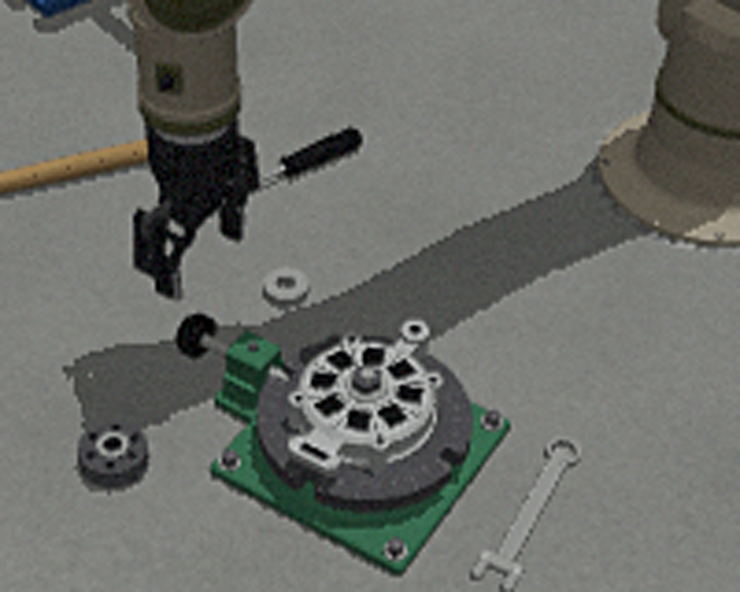

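The open fingers at crop (160,260) and (232,215) straddle the knob (195,335) from above. The clear space around it is good, so I'll descend.

Request:
jog_arm:
  moves: "0 0 0 -.007 0 .019 -1;0 0 0 0 0 .02 -1;0 0 0 0 0 .02 -1;0 0 0 0 0 .02 -1;0 0 0 0 0 .015 -1;0 0 0 0 0 0 -1;0 0 0 0 0 0 -1"

```text
t: 3.9
tcp_pos: [0.6127, -0.1228, 0.2071]
orientation: [180.0, 0.0, 106.6]
contact_force: [0.4, -0.0, 1.6]
grip_width: 0.0854
grip_force: 0.0
```

Request:
jog_arm:
  moves: "0 0 0 0 0 0 1;0 0 0 0 0 0 1;0 0 0 0 0 0 1;0 0 0 0 0 0 1;0 0 0 0 0 0 1;0 0 0 0 0 0 1;0 0 0 0 0 0 1;0 0 0 0 0 0 1"
  squeeze: 50

```text
t: 4.57
tcp_pos: [0.6134, -0.1226, 0.2074]
orientation: [179.8, 0.1, 106.6]
contact_force: [1.5, 1.7, 8.9]
grip_width: 0.0385
grip_force: 49.1
```

Request:
jog_arm:
  moves: "0 0 0 -.004 0 0 1;0 0 0 -.004 0 0 1;0 0 0 -.004 0 0 1;0 0 0 -.004 0 0 1;0 0 0 -.004 0 0 1;0 0 0 -.003 0 0 1;0 0 0 0 0 0 1;0 0 0 0 0 0 1"

```text
t: 5.23
tcp_pos: [0.6199, -0.1439, 0.2074]
orientation: [179.8, -0.0, 106.6]
contact_force: [0.9, 3.6, 9.7]
grip_width: 0.0381
grip_force: 49.9
```

Request:
jog_arm:
  moves: "0 0 0 0 0 0 -1;0 0 0 0 0 0 -1;0 0 0 0 0 0 -1;0 0 0 0 0 0 -1;0 0 0 0 0 0 -1;0 0 0 0 0 -.03 -1;0 0 0 0 0 -.04 -1;0 0 0 0 0 -.04 -1"

```text
t: 5.9
tcp_pos: [0.6181, -0.1451, 0.3158]
orientation: [-179.8, -0.1, 106.5]
contact_force: [1.5, -0.4, 0.6]
grip_width: 0.0853
grip_force: 0.0
```

Request:
jog_arm:
  moves: "0 0 7 0 0 -.02 -1;0 0 7 0 0 0 -1;0 0 7 0 0 0 -1;0 0 7 0 0 0 -1;0 0 7 0 0 0 -1;0 0 7 0 0 0 -1;0 0 7 0 0 0 -1;0 0 7 0 0 0 -1"

```text
t: 6.57
tcp_pos: [0.6185, -0.145, 0.3356]
orientation: [-180.0, 0.0, 50.2]
contact_force: [-0.5, 0.2, 0.5]
grip_width: 0.0853
grip_force: 0.0
```

Request:
jog_arm:
  moves: "0 0 7 0 0 0 -1;0 0 7 0 0 0 -1;0 0 7 0 0 0 -1;0 0 7 0 0 0 -1;0 0 6 0 0 0 -1;0 0 0 0 0 0 -1"

```text
t: 7.07
tcp_pos: [0.6187, -0.1446, 0.3352]
orientation: [180.0, 0.1, 16.3]
contact_force: [-0.1, 0.4, -0.2]
grip_width: 0.0854
grip_force: 0.0
```

```bash
python3 - <<'E'
from station import *
from h import *
c=read_camera("top");P=pts(c);px=c["pixels"].astype(int)
C=np.array([.558,.0575]);a=np.radians(-73.5);d=np.array([np.cos(a),np.sin(a)]);s=(P[...,:2]-C)@d; l=(P[...,:2]-C)@np.array([-d[1],d[0]])
k=(c["depth"]>0)&(px.max(-1)<60)&(abs(l)<.035)&(s>.15)&(s<.26)&(P[...,2]>.02)&(P[...,2]<.08)
print(k.sum(),s[k].min(),s[k].max(),l[k].mean())
cv2.imwrite("pics/t2.png",cv2.resize(c["pixels"][110:250,180:340,::-1],None,fx=4,fy=4))
E
python3 d.py .4795 .034 .30 16.5
```

```text
shift [-0.082  -0.2111  0.0353] rot [0.02 0.06 0.16]
7.1167 [-17.6  38.8  41.2 109.1 -35.3  45.5 -30.3] [ 0.61863627 -0.14467284  0.33530858] [1.79983883e+02 5.70712848e-02 1.66574218e+01] [0.30151567 0.1538491  0.24069216] 0.0854809245183397Traceback (most recent call last):
  File "<stdin>", line 6, in <module>
    return umr_minimum(a, axis, None, out, keepdims, initial, where)
ValueError: zero-size array to reduction operation minimum which has no identity
```

The arm hides the knob from the top camera. I'll move over to the lug and check then.

Request:
jog_arm:
  moves: "0 0 0 -.0117 -.0302 0 -1;0 0 0 -.0117 -.0302 0 -1;0 0 0 -.0117 -.0302 0 -1;0 0 0 -.0117 -.0302 0 -1;0 0 0 -.0117 -.0302 0 -1;0 0 0 -.0117 -.0302 0 -1;0 0 0 -.0118 -.0299 0 -1;0 0 0 0 0 .01 -1"

```text
t: 7.78
tcp_pos: [0.4767, 0.0386, 0.3259]
orientation: [-179.8, 0.1, 17.1]
contact_force: [-0.4, -0.5, 0.5]
grip_width: 0.0856
grip_force: 0.0
```

```bash
cat > k.py <<'E'
import sys
from station import *
from h import *
c=read_camera("top");P=pts(c);px=c["pixels"].astype(int)
C=np.array([.558,.0575]);a=np.radians(-73.5);d=np.array([np.cos(a),np.sin(a)]);s=(P[...,:2]-C)@d; l=(P[...,:2]-C)@np.array([-d[1],d[0]])
cv2.imwrite(f"pics/{sys.argv[1]}.png",cv2.resize(c["pixels"][110:250,180:340,::-1],None,fx=4,fy=4))
k=(c["depth"]>0)&(px.max(-1)<60)&(abs(l)<.035)&(s>.15)&(s<.26)&(P[...,2]>.02)&(P[...,2]<.08)
print("knob",k.sum(),s[k].min(),s[k].mean(),s[k].max(),l[k].mean()) if k.any() else print("no knob")
E
python3 k.py t2
python3 - <<'E'
from station import *
from h import *
c=read_camera("scene")
cv2.imwrite("pics/s2.png",cv2.resize(c["pixels"][130:260,190:340,::-1],None,fx=4.5,fy=4.5))
E
python3 d.py .4795 .034 .238 16.5
```

```text
knob 76 0.19867328058428216 0.20671400033750598 0.2162973509836809 -0.0015526043672039113
shift [-0.0002  0.0013  0.0872] rot [-0.04  0.04  0.39]
7.8833 [-39.7  30.7  42.1 129.1 -38.7  33.2 -41.2] [0.47938709 0.03522104 0.32519257] [-1.79960976e+02  4.16432631e-02  1.68912746e+01] [ 1.5383189  -0.42650485 -0.67292655] 0.08553954577585313
```

View pics/s2.png

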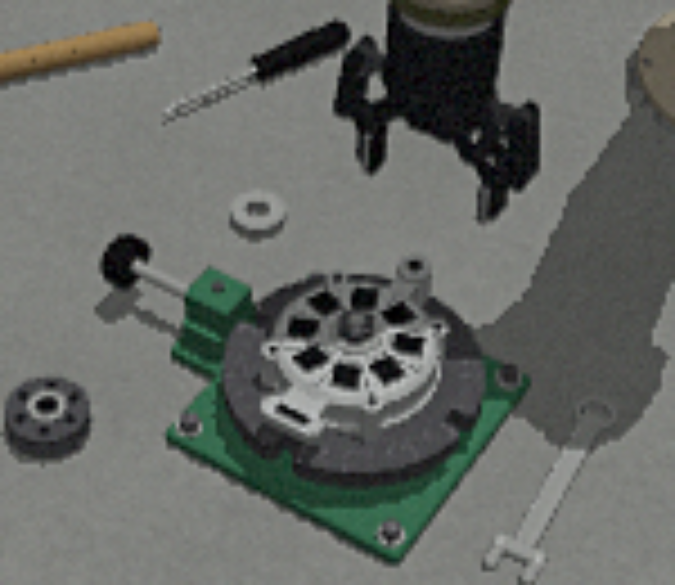

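The knob at crop (125,262) now stands 23 mm farther out, so the plunger is staying out. The lug at (415,270) is under the open fingers. I'll descend and grip the lug.

Request:
jog_arm:
  moves: "0 0 .4 0 .0013 .022 -1;0 0 0 0 0 .022 -1;0 0 0 0 0 .022 -1;0 0 0 0 0 .021 -1;0 0 0 0 0 0 -1;0 0 0 0 0 0 -1"

```text
t: 8.38
tcp_pos: [0.4809, 0.0311, 0.2385]
orientation: [-180.0, 0.1, 16.1]
contact_force: [0.9, -0.3, 0.4]
grip_width: 0.0852
grip_force: 0.0
```

Request:
jog_arm:
  moves: "0 0 0 0 0 0 1;0 0 0 0 0 0 1;0 0 0 0 0 0 1;0 0 0 0 0 0 1;0 0 0 0 0 0 1;0 0 0 0 0 0 1;0 0 0 0 0 0 1;0 0 0 0 0 0 1"
  squeeze: 25

```text
t: 9.05
tcp_pos: [0.4804, 0.033, 0.2394]
orientation: [-180.0, -0.1, 16.2]
contact_force: [-1.3, 0.2, 8.1]
grip_width: 0.0253
grip_force: 24.1
```

```bash
python3 d.py .4795 .034 .238 16.5
```

```text
shift [-0.0006 -0.0012  0.0014] rot [-0.02 -0.06 -0.32]
9.05 [-29.4  37.5  27.9 131.9 -51.3  21.5 -31.2] [0.4804064  0.03304284 0.23935364] [-1.79975933e+02 -6.33776777e-02  1.61842623e+01] [-1.3117873   0.17884626  8.12435264] 0.02528316908752767
```

Request:
jog_arm:
  moves: "0 0 -6 .00045 .00857 0 1;0 0 -6 .00045 .00857 0 1;0 0 -6 .00045 .00857 0 1;0 0 -6 .00045 .00857 0 1;0 0 0 0 0 0 1"

```text
t: 9.47
tcp_pos: [0.4975, 0.0019, 0.2394]
orientation: [179.9, -0.1, 40.4]
contact_force: [-0.7, 3.1, 9.8]
grip_width: 0.0251
grip_force: 27.2
```

```bash
python3 -c "
import numpy as np
C=np.array([.558,.0575])
for D in (0,24,45,90):
  a=np.radians(-163.5+D);print(D,C+.082*np.array([np.cos(a),np.sin(a)]))"; python3 d.py .4795 .034 .238 40.5
```

```text
0 [0.47937678 0.03421074]
24 [0.49564671 0.00424526]
45 [ 0.51887298 -0.014563  ]
90 [ 0.58128926 -0.02112322]
shift [ 0.0071 -0.0361  0.0013] rot [ 0.09 -0.1  -0.09]
9.4667 [-21.9  36.8  22.3 129.7 -41.3  20.2 -13.8] [0.49748104 0.00193927 0.23935008] [ 1.79913389e+02 -1.01785375e-01  4.04148503e+01] [-0.71284587  3.09445026  9.80103009] 0.02512586686009686
```

Request:
jog_arm:
  moves: "0 0 -6 .00045 .00857 0 1;0 0 -6 .00045 .00857 0 1;0 0 -6 .00045 .00857 0 1;0 0 -6 .00045 .00857 0 1;0 0 -6 .00045 .00857 0 1;0 0 -6 .00045 .00857 0 1;0 0 0 0 0 0 1"

```text
t: 10.05
tcp_pos: [0.541, -0.0241, 0.2393]
orientation: [179.8, -0.0, 76.3]
contact_force: [-1.1, 0.6, 11.4]
grip_width: 0.0252
grip_force: 27.5
```

Request:
jog_arm:
  moves: "0 0 -6 .00045 .00857 0 1;0 0 -6 .00045 .00857 0 1;0 0 -6 .00045 .00857 0 1;0 0 -6 .00045 .00857 0 1;0 0 -6 .00045 .00857 0 1;0 0 0 0 0 0 1;0 0 0 0 0 0 1"

```text
t: 10.63
tcp_pos: [0.5822, -0.0234, 0.2393]
orientation: [179.9, 0.0, 105.8]
contact_force: [0.7, -2.0, 8.3]
grip_width: 0.0249
grip_force: 27.2
```

```bash
python3 d.py .5813 -.0211 .239 106.5
```

```text
shift [ 0.0024 -0.0002  0.0003] rot [ 0.09  0.05 -0.66]
10.6333 [ -9.5  38.2   9.2 118.1 -13.8  24.5  26.2] [ 0.58218687 -0.02337596  0.23931272] [1.79906461e+02 4.70955328e-02 1.05840714e+02] [ 0.66856859 -1.97014973  8.32598652] 0.024940811904586985
```

Request:
jog_arm:
  moves: "0 0 0 0 0 0 -1;0 0 0 0 0 0 -1;0 0 0 0 0 0 -1;0 0 0 0 0 0 -1;0 0 0 0 0 0 -1;0 0 0 0 0 -.03 -1;0 0 0 0 0 -.03 -1;0 0 0 0 0 -.03 -1"

```text
t: 11.3
tcp_pos: [0.5815, -0.0232, 0.3292]
orientation: [-179.9, -0.0, 106.1]
contact_force: [0.1, -0.0, -0.1]
grip_width: 0.0851
grip_force: 0.0
```

Request:
jog_arm:
  moves: "0 0 0 -.035 0 0 -1;0 0 0 -.035 0 0 -1;0 0 0 -.035 0 0 -1;0 0 0 -.035 0 0 -1;0 0 0 -.035 0 0 -1;0 0 0 0 0 0 1;0 0 0 0 0 0 1"

```text
t: 11.88
tcp_pos: [0.6302, -0.1939, 0.3284]
orientation: [-180.0, 0.0, 105.9]
contact_force: [0.5, 1.2, -0.2]
grip_width: 0.0636
grip_force: 0.0
```

```bash
python3 k.py t3
python3 - <<'E'
from station import *
from h import *
c=read_camera("scene")
cv2.imwrite("pics/s3.png",cv2.resize(c["pixels"][130:260,190:340,::-1],None,fx=4.5,fy=4.5))
E
python3 d.py .623 -.163 .239 106.5
```

```text
knob 93 0.1980772005182301 0.20731157502787131 0.21856053869664566 -0.0022657566770806544
shift [0.0284 0.0008 0.0893] rot [-0.04 -0.07 -0.37]
11.9833 [  4.2  35.1  11.9 105.1 -10.5  40.9  38.1] [ 0.63022678 -0.19057636  0.32826642] [-1.79964518e+02 -6.83491273e-02  1.06131896e+02] [ 0.02239443 -0.21287018 -0.08894739] 0.049197321527922305
```

View pics/s3.png

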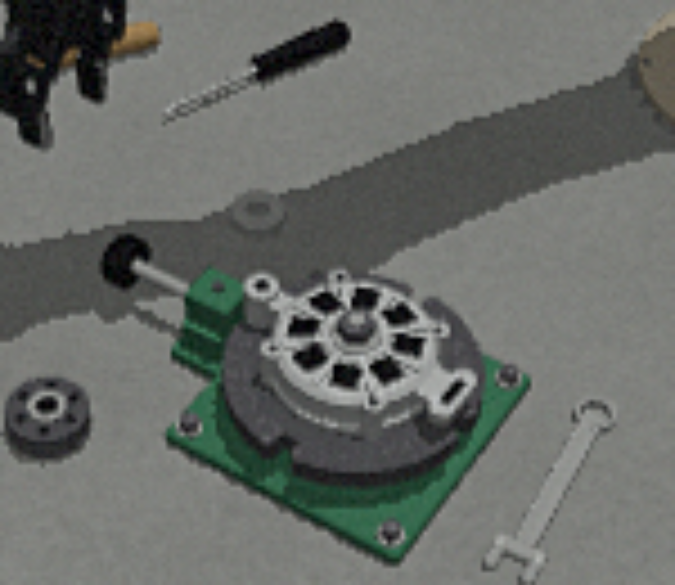

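The lug at crop (262,285) now faces the housing, and the knob at (125,262) is still out. I'll shut the fingers, descend outside the knob and push it home.

Request:
jog_arm:
  moves: "0 0 0 0 0 .025 1;0 0 0 0 0 .025 1;0 0 0 0 0 .025 1;0 0 0 0 0 .025 1;0 0 0 0 0 .023 1;0 0 0 0 0 0 1;0 0 0 0 0 0 1"

```text
t: 12.57
tcp_pos: [0.6302, -0.1897, 0.205]
orientation: [-179.9, -0.1, 106.2]
contact_force: [-0.4, -0.1, -0.2]
grip_width: 0.0001
grip_force: 0.0
```

Request:
jog_arm:
  moves: "0 0 0 .005 0 0 1;0 0 0 .005 0 0 1;0 0 0 .005 0 0 1;0 0 0 .004 0 0 1;0 0 0 .004 0 0 1;0 0 0 0 0 0 1"

```text
t: 13.07
tcp_pos: [0.6241, -0.1679, 0.2062]
orientation: [180.0, -0.0, 106.2]
contact_force: [0.1, -0.5, -0.4]
grip_width: -0.0002
grip_force: 0.0
```

Request:
jog_arm:
  moves: "0 0 0 .003 0 0 1;0 0 0 .003 0 0 1;0 0 0 .003 0 0 1;0 0 0 .003 0 0 1;0 0 0 0 0 0 1"

```text
t: 13.48
tcp_pos: [0.6209, -0.1586, 0.206]
orientation: [180.0, 0.1, 106.1]
contact_force: [1.3, -3.5, 2.1]
grip_width: -0.0002
grip_force: 2.1
```

Request:
jog_arm:
  moves: "0 0 0 .003 0 0 1;0 0 0 .003 0 0 1;0 0 0 .003 0 0 1;0 0 0 .002 0 0 1;0 0 0 .002 0 0 1;0 0 0 0 0 0 1"

```text
t: 13.98
tcp_pos: [0.6171, -0.1446, 0.2056]
orientation: [-180.0, -0.0, 106.2]
contact_force: [-0.5, -0.0, -1.1]
grip_width: -0.0
grip_force: 0.0
```

Request:
jog_arm:
  moves: "0 0 0 .002 0 0 1;0 0 0 .002 0 0 1;0 0 0 .001 0 0 1;0 0 0 0 0 0 1"

```text
t: 14.32
tcp_pos: [0.6164, -0.1435, 0.2059]
orientation: [179.9, 0.3, 106.0]
contact_force: [3.7, -11.0, -5.4]
grip_width: -0.0001
grip_force: 5.9
```

The plunger snapped in and now bears on a hard stop at about 209 mm (198 mm plus half a finger). I'll give it a slight extra push, then retreat.

Request:
jog_arm:
  moves: "0 0 0 .001 0 0 1;0 0 0 0 0 0 1;0 0 0 0 0 0 1;0 0 0 -.015 0 0 1;0 0 0 -.025 0 0 1;0 0 0 -.025 0 0 1;0 0 0 0 0 -.04 1;0 0 0 0 0 -.04 1"

```text
t: 14.98
tcp_pos: [0.6328, -0.2038, 0.2836]
orientation: [-179.7, -0.1, 106.0]
contact_force: [0.1, 0.6, 0.7]
grip_width: 0.0001
grip_force: 0.0
```

Request:
jog_arm:
  moves: "0 0 0 -.03 0 -.03 1;0 0 0 -.03 0 -.03 1;0 0 0 0 0 0 1;0 0 0 0 0 0 1"

```text
t: 15.32
tcp_pos: [0.65, -0.2609, 0.3468]
orientation: [179.8, 0.2, 106.0]
contact_force: [-0.1, 1.8, -1.3]
grip_width: 0.0
grip_force: 0.0
```

```bash
python3 k.py t4
python3 - <<'E'
from station import *
from h import *
c=read_camera("scene")
cv2.imwrite("pics/s4.png",cv2.resize(c["pixels"][130:260,190:340,::-1],None,fx=4.5,fy=4.5))
print(get_obs()["t"],get_obs()["contact_force"])
E
```

```text
knob 79 0.17639201401098994 0.1848379572871013 0.19480434940353591 -0.0008857596647756003
15.4167 [-1.24144206  0.62002728 -0.1723645 ]
```

View pics/s4.png

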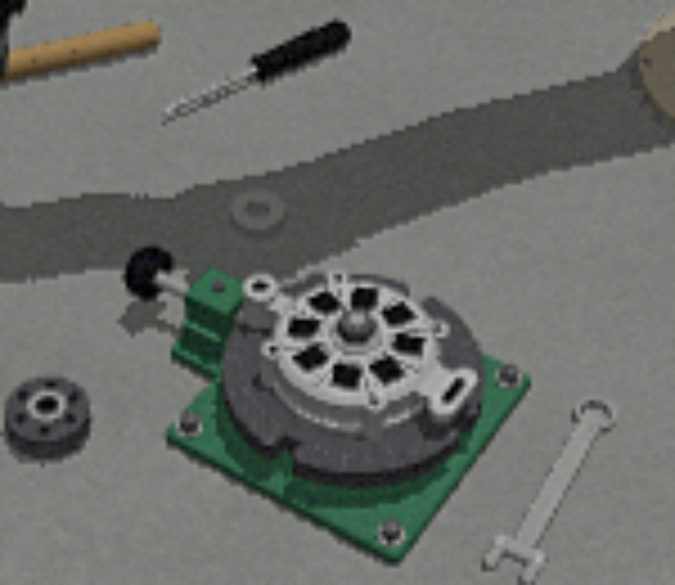

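View pics/t4.png

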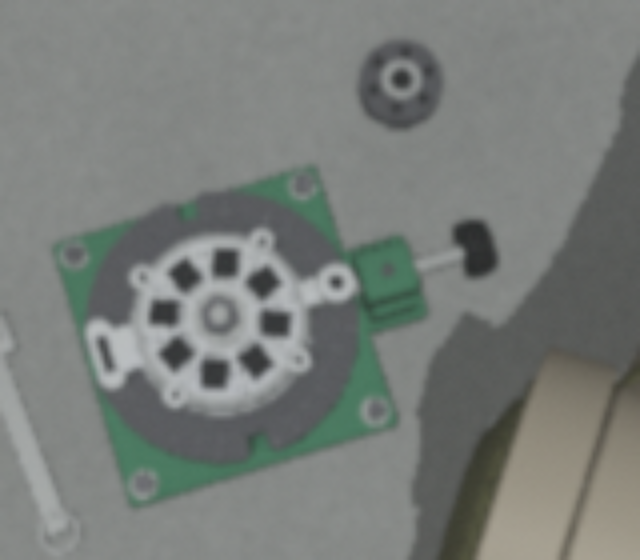

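The knob is back to its home distance: its mean is 185 mm, against 183 mm at the start and 207 mm when out. In the top crop the lug (337,283) lies in line with the housing (388,270) and the knob (475,248), and nothing else has moved.

```bash
python3 -c "
from station import *
print(sign_off())"
```

```text
the job is handed in; nothing more can be done
None
```

I pulled the plunger out, turned the plate 90° so the thick lug points at the plunger, and pushed the knob home. Before hand-in at about 15 s, the pictures showed the knob back at its home distance, the lug in line with the plunger and no bystander in view moved. The sign-off gave no verdict.

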